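# Dock the charging tray and lock the battery pack into its bayonet

### The job

Hook the blue charging tray behind its far lip and drag it towards you until it is fully home against the black power block. Then press the orange-topped battery pack down against its spring, twist it clockwise (seen from above) to the end of its short travel, and let it spring up into its notch so that it stays locked; leave everything else on the desk where it is.

Things in the scene. Friction and masses are not known exactly. Their poses are not given: they have to be found in the camera images.
- dock: Fixed charging dock. Origin on the desk, below the centre of the tray when home. x points along the runners, away from the robot; y left. A grey bed 8 mm high with 22 mm high aluminium side rails (outer faces at y = +-86 mm) runs from x = -90 to +185 mm; a black power block 55 mm high closes its near end (x = -134 to -90 mm).
- tray: Blue tray lying loose on the dock's bed between the rails (2 mm play each side), 0.7 kg, 180 mm long (x), 150 mm wide. Origin at the centre of its underside, 8 mm above the desk; axes nearly as the dock's. Home, touching the power block: its origin is at x = 0 in the dock's frame; it starts 45 to 80 mm away in +x. Side and near walls stand 32 mm above the desk. About 5 N moves it.
- far_lip (a point): Middle of the top edge of the tray's far wall: 5 mm thick (point at mid thickness), 150 mm long along y, top 48 mm above the desk and 40 mm above the dock's bed; nothing stands behind it. Axes as the tray's: x points away from the power block, z up. It lies 107.5 mm in +x from the socket's axis.
- socket (a point): Centre of the floor of the grey bayonet collar in the tray, 14 mm above the desk. Axes as the tray's. Collar 68 mm across, its top 42 mm above the desk. Slots at +y and -y hold the battery's lugs; from each, the lug can run 60 degrees clockwise (seen from above) under a ledge to a notch with a solid stop behind it.
- green_dot (a point): One of two green dots on top of the collar, 30.5 mm from the socket's axis: the wing grip points at them when the battery is locked. White dots show where it points when unlocked (socket +-x).
- contact_spring (a joint): Stroke (m) of the spring contact under the battery: 0 = up (start), 0.011 = bottomed. It pushes up with 3 N at 0 and 13 N when bottomed. The lugs can turn only while it is pressed 0.0075 or more; in the notch it rests at about 0.003 to 0.0035.
- battery: Battery pack, 0.11 to 0.18 kg, standing loose in the socket. Origin at the centre of its underside, z up. Grey body 42 mm across, two lugs at its foot along its +-y; orange flange 54 mm across, 34 to 40 mm above the origin. Start, unlocked: origin 19 mm above the socket point, x along socket x. Locked: yaw -1.05 rad to the socket (5 degrees play), origin about 16 mm above it.
- wing (a point): Middle of the top of the battery's orange wing grip, 62 mm above its origin. Axes as the battery's. The wing stands on the flange: 46 mm long along x, 11 mm thick in y, 22 mm high. It can be taken between two fingers from above, with the fingertips on the flange.
- phone: Black smartphone lying flat, 148 x 72 x 9 mm; bystander. Origin under its centre.
- highlighter: Green highlighter with black cap, 118 x 24 x 16 mm, lying; bystander. Origin under its middle.
- mouse: Black computer mouse, 110 x 60 x 36 mm; bystander. Origin under its centre.
- note_pad: Yellow sticky-note pad, 76 x 76 x 14 mm; bystander. Origin under its centre.
- mug: White mug, 80 mm across, 95 mm high, handle at its +y; bystander. Origin under its centre.
- stapler: Red and black stapler, 135 x 36 x 46 mm; bystander. Origin under its centre.
Things that resemble listed ones, but are neither listed nor needed, are in the scene too. Of the things like the battery, leave any that is purple; of the rest the larger one is meant. Of the things shaped like the tray, the blue one is meant.

How it is judged:
By the outcome, as a careful person would: the job done as asked, in the order asked, and still so for the second after the job is handed in, with the robot touching nothing.
It also fails if it takes over 51 s, if anything falls off the work surface, if the arm or the gripper's body presses on something with over 40 N, if the wrist force passes 120 N, or if a joint passes its speed limit or range.

### The arm

A 7-joint arm with a two-finger parallel gripper is mounted at the origin on the work surface. World frame = base frame: x ahead of the robot, y to its left, z up, the work surface at z = 0. Lengths are in m, angles in rad, forces in N, time in s.
With the tool pointing down it reaches from about 0.4 to 0.85 m from the base axis. Payload 10.4 kg.
Tool frame: the origin (TCP) lies midway between the tips of the shut fingers; the grasp point (between the pads) lies 19 mm behind it; z points along the fingers, x is the direction in which the jaws open and shut, and the axes are right-handed (so a half turn about z gives the same grasp; the last joint's range is limited). The gripper opens to 85 mm and grips with 20 to 120 N. Pads are 22 mm wide; open, the fingers measure 114 mm over their backs; the gripper's body (76 mm by 85 mm) begins 54 mm behind the grasp point. The pads swing forward as they close: fully open they stand 13 mm farther back than shut.
Start: joints at [1.106, 0.332, -0.065, 1.46, 0.022, 1.35, -0.088], TCP at [0.267, -0.565, 0.231] pointing down, gripper open.
Joint ranges: [-2.6, 2.6], [-0.5, 2.12], [-1.47, 1.34], [0.16, 2.42], [-1.27, 4.41], [0.06, 2.06], [-2.6, 2.6]. Speed limits (rad/s): [2.22, 2.22, 2.79, 2.79, 3.14, 3.14, 3.14].

### API

Orientations are given as a unit quaternion [x, y, z, w].
In Python, from workcell import monitor, eyes, ticket, models gives the robot as it stands.
- The arm moves only by the tool servo_tool, never from a script. Its argument "motion" is a list of rows, each a list of 7 numbers: the opening, from 0 (shut) to 1 (fully open), then the shift along the tool's x, y, z in m, then the turn, a rotation vector about the tool's x, y, z in degrees. In form: [[fingers, tx, ty, tz, rx, ry, rz], ...]. A call has 1 to 20 rows; each row is the pose to reach, as a shift and turn from the pose commanded when the call began, along the tool's axes at that moment; what a row does not reach only later rows make up. A row lasts 1/8 s, in which the tool goes at most 62.5 mm and 10.7 degrees, less where a joint would pass 70% of its speed; a pose out of reach is approached as far as the arm can. A call with a gripper value outside its range is refused whole. The fingers move at their own pace and stop on an object; "grip_force" is the grip in N (left out, the last holds). Time passes only in rows, so rows that repeat a pose let the fingers close. It gives the time, the measured TCP pose, the force and the opening at its end, in the units of the state.
- monitor.get_obs(): the state, without advancing time (a new reading comes with each control period).
- eyes.camera(name): name is "scene" or "top" or "wrist"; returns (picture, depth): 480x640x3 uint8, blue, green, red; 480x640 float32, m along the optical axis (not along the pixel's ray), 0 where there is no reading.
- eyes.camera_info(name): a dict with "intrinsics" (3x3 intrinsics, pixels), "extrinsics" (4x4, takes a point from world to camera coordinates); the wrist camera has in their place "tool_from_camera" (4x4, takes a point from camera to tool coordinates, whose origin is the TCP and whose axes are the tool frame's). Camera axes: x right, y down, z forward; pixel columns grow to the right and rows downward; lengths in m; the calibration is good to about 2 mm. A picture is of the moment at which its call begins: read the wrist's pose just before it. camera_info takes no time and is no camera call.
- ticket.hand_in(): hands the job in, once; it reports no verdict.
Trained networks look in the newest picture that a camera, given by its name, has taken for a name from the list of things; names that differ only in an ending like _2 or _b are one class to them, and where a whole thing is asked for, a point or a joint stands for the part that bears it (a point fixed in the world has none). Each returns a list of dicts, best first, with "confidence" (0 to 1); they miss things now and then, are a little off and sometimes report something else, mostly with a low value. They report only what shows in the picture. A call takes as long as a camera call. They do not tell look-alikes from the thing itself.
- models.boxes_of(camera, thing): "point" ([x, y, z] in m, in the coordinates of the camera as it stood for that picture, good to about 4 mm: the middle of the surface that is visible of it).
The state is a dict: "clock": time; "joint_pos": joint angles; "joint_velocities": joint speeds; "tau": joint torques, N m; "position": TCP position; "ee_rot": TCP orientation; "ft_force": force on the tool from outside, world axes, zero at the start; "torque": the same for the moment, N m; "grip_width": opening from 0.0 (shut) to 1.0 (fully open).
Only numpy, scipy, OpenCV 4.12 (cv2) and the standard library are available. Lean on these libraries where they do the work, as an engineer would, in place of code of your own. Each camera call takes 0.05 s, during which the arm holds its last target. There are 200 camera calls.

## Working session

There is one attempt and no reset: what is moved stays moved. The work goes in short steps, Python scripts to look and compute and a tool call to move; the robot and the scene stay as the last step left them, time stands still between calls to the robot, and variables do not carry over. Pictures are saved under pics/ and viewed, about 8 in all and at most 12, crops included, and the job is handed in when it is done.

Besides the shell and the picture viewer there is one more tool, called after "Emit:" by a JSON object that holds its "name" and its "arguments", one argument or row to a line. servo_tool: Moves the arm, as the interface text tells. Its arguments: {"type":"object","properties":{"motion":{"type":"array"},"grip_force":{"type":"number"}},"required":["motion"]}

```bash
mkdir -p pics; ls
cat > h.py <<'E'
import numpy as np, cv2
from scipy.spatial.transform import Rotation as R
from workcell import monitor, eyes, ticket, models
def cam(name):
    o=monitor.get_obs(); p,d=eyes.camera(name); i=eyes.camera_info(name); K=np.array(i["intrinsics"])
    if name=="wrist":
        T=np.eye(4);T[:3,:3]=R.from_quat(o["ee_rot"]).as_matrix();T[:3,3]=o["position"];W=T@np.array(i["tool_from_camera"])
    else: W=np.linalg.inv(np.array(i["extrinsics"]))
    return p,d,K,W
def cloud(d,K,W):
    v,u=np.mgrid[:d.shape[0],:d.shape[1]]
    P=np.stack([(u-K[0,2])/K[0,0]*d,(v-K[1,2])/K[1,1]*d,d],-1)
    return P@W[:3,:3].T+W[:3,3]
E
python3 - <<'E'
from h import *
for n in("scene","top"):
    p,d,K,W=cam(n); cv2.imwrite(f"pics/{n}1.png",p); np.savez(f"{n}1.npz",p=p,d=d,K=K,W=W)
    for t in("tray","battery","dock","wing","far_lip","socket","green_dot"):
        for r in models.boxes_of(n,t)[:4]:
            c=np.array(r["point"]);w=W[:3,:3]@c+W[:3,3];q=K@c;print(n,t,round(r["confidence"],2),w.round(3),(q[:2]/q[2]).round())
o=monitor.get_obs();print(o["clock"],o["position"],R.from_quat(o["ee_rot"]).as_matrix().round(3),o["ft_force"])
E
```

```text
pics
scene tray 0.97 [ 0.524 -0.104  0.012] [272. 230.]
scene tray 0.96 [0.274 0.279 0.006] [441. 288.]
scene battery 0.92 [ 0.739 -0.145  0.037] [191. 252.]
scene battery 0.63 [ 0.395 -0.252  0.029] [283. 174.]
scene battery 0.57 [ 0.497 -0.113  0.074] [278. 209.]
scene dock 0.75 [ 0.406 -0.097  0.014] [310. 213.]
scene wing 0.92 [ 0.742 -0.146  0.042] [189. 252.]
scene wing 0.88 [ 0.502 -0.113  0.075] [276. 210.]
scene far_lip 0.87 [0.277 0.278 0.002] [439. 289.]
scene far_lip 0.69 [ 0.529 -0.108  0.015] [270. 230.]
scene far_lip 0.43 [ 0.533 -0.323  0.01 ] [230. 183.]
scene socket 0.89 [0.275 0.282 0.008] [441. 289.]
scene socket 0.85 [ 0.527 -0.108  0.01 ] [270. 231.]
scene green_dot 0.71 [0.275 0.281 0.005] [440. 289.]
scene green_dot 0.65 [ 0.529 -0.106  0.019] [270. 229.]
scene green_dot 0.58 [0.572 0.076 0.009] [294. 288.]
top tray 0.92 [0.274 0.273 0.006] [184. 349.]
top tray 0.76 [ 0.529 -0.117  0.015] [377. 222.]
top battery 0.91 [ 0.725 -0.157  0.043] [398. 124.]
top battery 0.76 [ 0.385 -0.262  0.022] [451. 293.]
top battery 0.65 [ 0.487 -0.118  0.076] [382. 240.]
top dock 0.91 [ 0.407 -0.122  0.009] [380. 282.]
top wing 0.78 [ 0.491 -0.115  0.074] [380. 238.]
top wing 0.71 [ 0.727 -0.153  0.043] [396. 123.]
top wing 0.55 [ 0.383 -0.262  0.026] [451. 294.]
top far_lip 0.72 [ 0.522 -0.118  0.012] [378. 226.]
top far_lip 0.69 [0.274 0.278 0.007] [182. 348.]
top socket 0.98 [ 0.525 -0.116  0.015] [377. 224.]
top socket 0.91 [0.276 0.274 0.004] [184. 347.]
top socket 0.32 [ 0.486 -0.117  0.074] [381. 241.]
top green_dot 0.96 [0.274 0.275 0.008] [183. 349.]
top green_dot 0.69 [ 0.523 -0.117  0.019] [377. 225.]
0.8 [ 0.26724497 -0.56500646  0.23135679] [[ 0.428 -0.904  0.   ]
 [-0.904 -0.428 -0.   ]
 [ 0.    -0.    -1.   ]] [-0.10163028  0.21875612 -0.19185578]
```

Run:
```python
import cv2
p=cv2.imread("pics/top1.png"); cv2.imwrite("pics/c1.png",cv2.resize(p[80:340,290:490],None,fx=2.3,fy=2.3,interpolation=cv2.INTER_CUBIC))
```

```text
(no output)
```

View pics/top1.png

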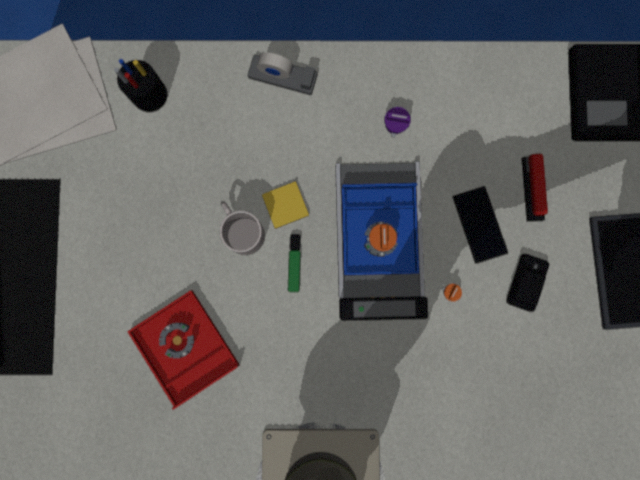

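View pics/c1.png

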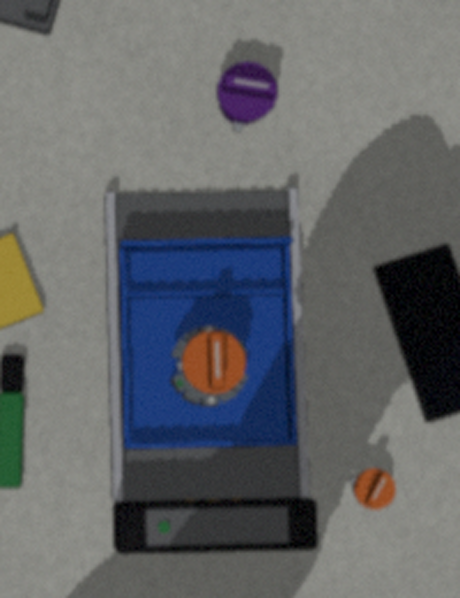

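In the top picture, three things look like the battery: purple at (398,120), a small orange one at (453,292), and the large orange one in the blue tray at (382,238). Two look like the tray: red at (184,349) and blue at (378,228). I choose the large orange battery and the blue tray, and the close crop confirms both. Next I measure poses from depth.

Run:
```python
from h import *
for n in("top","scene"):
    z=np.load(n+"1.npz");p=z["p"];P=cloud(z["d"],z["K"],z["W"]);h=cv2.cvtColor(p,cv2.COLOR_BGR2HSV)
    ok=(z["d"]>0)&(P[...,0]>.33)&(P[...,0]<.72)&(P[...,1]<0)&(P[...,1]>-.24)
    blue=ok&(h[...,0]>100)&(h[...,0]<130)&(h[...,1]>120)
    org=ok&(h[...,0]<18)&(h[...,1]>120)
    def rep(t,m):
        q=P[m]
        if len(q)<5:print(n,t,len(q));return
        r=cv2.minAreaRect((q[:,:2]*1000).astype(np.float32)); print(n,t,len(q),"med",np.median(q,0).round(4),"lo",np.percentile(q,1,0).round(3),"hi",np.percentile(q,99,0).round(3),"rect",np.round(r[0],1),np.round(r[1],1),round(r[2],1))
    rep("blue",blue); 
    lip=blue&(P[...,2]>.041)&(P[...,2]<.055);rep("lip",lip)
    rep("flange",org&(P[...,2]>.066)&(P[...,2]<.08)); rep("orange",org); rep("wing",org&(P[...,2]>.087))
    blk=ok&(P[...,2]>.048)&(P[...,2]<.062)&(P[...,0]<.44);rep("block",blk)
    for s in(0,1):
        q=ok&(P[...,2]>.017)&(P[...,2]<.028)&(h[...,1]<60)&(P[...,0]>.42)&((P[...,1]>-.12)==s);rep("rail",q)
    print(np.histogram(P[blue][:,2],bins=np.arange(-.0,.1,.005)))
```

```text
top blue 5885 med [ 0.5272 -0.1199  0.0155] lo [ 0.423 -0.194  0.009] hi [ 0.602 -0.046  0.051] rect [ 474.6 -120.5] [273.7 163.5] 0.8
top lip 240 med [ 0.5996 -0.1179  0.0484] lo [ 0.352 -0.191  0.041] hi [ 0.604 -0.044  0.055] rect [ 473.4 -118.1] [151.9 263.6] 89.2
top flange 428 med [ 0.493  -0.1154  0.0735] lo [ 0.468 -0.145  0.069] hi [ 0.518 -0.096  0.079] rect [ 493.5 -120.6] [52.8 51.2] 89.3
top orange 553 med [ 0.4931 -0.1171  0.0742] lo [ 0.468 -0.149  0.045] hi [ 0.519 -0.096  0.099] rect [ 441.4 -162.5] [188.6  58.7] 36.5
top wing 103 med [ 0.4916 -0.1187  0.0949] lo [ 0.47  -0.126  0.087] hi [ 0.515 -0.114  0.1  ] rect [ 492.4 -120.5] [44.5 11.3] 1.5
top block 1958 med [ 0.3551 -0.124   0.0558] lo [ 0.333 -0.207  0.05 ] hi [ 0.377 -0.04   0.061] rect [ 355.1 -123.9] [ 43.9 171.3] 1.2
top rail 476 med [ 0.539  -0.2013  0.0227] lo [ 0.423 -0.207  0.017] hi [ 0.651 -0.194  0.027] rect [ 536.3 -168.3] [231.6  76.2] 1.0
top rail 493 med [ 0.5299 -0.0386  0.0222] lo [ 0.423 -0.045  0.018] hi [ 0.645 -0.033  0.027] rect [535.3 -73.4] [227.1  79.3] 1.2
(array([   1,  198, 2409,
[... 990 characters left out ...]
[ 0.3599 -0.1126  0.0548] lo [ 0.335 -0.205  0.049] hi [ 0.379 -0.036  0.06 ] rect [ 357.7 -120.5] [ 46.  171.8] 1.6
scene rail 103 med [ 0.6128 -0.1978  0.0205] lo [ 0.422 -0.206  0.017] hi [ 0.654 -0.189  0.026] rect [ 537.2 -199.5] [233.9  13. ] 2.1
scene rail 303 med [ 0.5361 -0.0344  0.0208] lo [ 0.424 -0.111  0.017] hi [ 0.649 -0.029  0.026] rect [536.5 -69.8] [229.5  82. ] 1.3
(array([   1,   75, 1142,  422,  222,  258,  232,   36,   47,   77,    2,
          0,    0,    0,    0,    0,    0,    0,    0]), array([-0.   ,  0.005,  0.01 ,  0.015,  0.02 ,  0.025,  0.03 ,  0.035,
        0.04 ,  0.045,  0.05 ,  0.055,  0.06 ,  0.065,  0.07 ,  0.075,
        0.08 ,  0.085,  0.09 ,  0.095]))
```

Emit:
{"name": "servo_tool", "arguments": {
  "motion": [
    [0,-0.02,-0.04,0.0,0,0,2],
    [0,-0.06,-0.12,0.0,0,0,6],
    [0,-0.1,-0.2,0.02,0,0,10],
    [0,-0.14,-0.28,0.03,0,0,14],
    [0,-0.17,-0.36,0.05,0,0,18],
    [0,-0.2,-0.43,0.07,0,0,21],
    [0,-0.23,-0.48,0.09,0,0,24],
    [0,-0.2495,-0.5165,0.1,0,0,24],
    [0,-0.2495,-0.5165,0.1,0,0,24],
    [0,-0.2495,-0.5165,0.1,0,0,24],
    [0,-0.2495,-0.5165,0.1,0,0,24],
    [0,-0.2495,-0.5165,0.1,0,0,24]
  ]
}}

```text
clock: 2.3
position: [0.6272, -0.1196, 0.1314]
ee_rot: [0.715, -0.699, 0.0, 0.0]
ft_force: [0.3, 0.1, 0.4]
grip_width: -0.0
```

Run:
```python
from h import *
p,d,K,W=cam("wrist");P=cloud(d,K,W);h=cv2.cvtColor(p,cv2.COLOR_BGR2HSV);cv2.imwrite("pics/w1.png",p)
o=monitor.get_obs();print(o["clock"],o["position"],o["ft_force"],R.from_quat(o["ee_rot"]).as_matrix().round(3),o["joint_pos"])
blue=(d>0)&(h[...,0]>100)&(h[...,0]<130)&(h[...,1]>120)&(P[...,2]>.04)&(P[...,2]<.055)
q=P[blue];print(len(q),np.percentile(q,[2,50,98],axis=0).round(4),cv2.minAreaRect((q[:,:2]*1000).astype(np.float32)))
```

```text
2.35 [ 0.62710715 -0.1202734   0.13161045] [-0.03007572 -0.92248754 -0.98177719] [[ 0.021 -1.     0.   ]
 [-1.    -0.021 -0.001]
 [ 0.001 -0.    -1.   ]] [ 0.36533835  0.45043547 -0.32516394  1.53014918  0.15173697  1.18557106
 -1.53631948]
3242 [[ 0.5984 -0.1882  0.0405]
 [ 0.6025 -0.117   0.0489]
 [ 0.6051 -0.0455  0.0507]] ((601.3284301757812, -116.7194595336914), (5.774841785430908, 149.28582763671875), 1.2674270868301392)
```

View pics/w1.png

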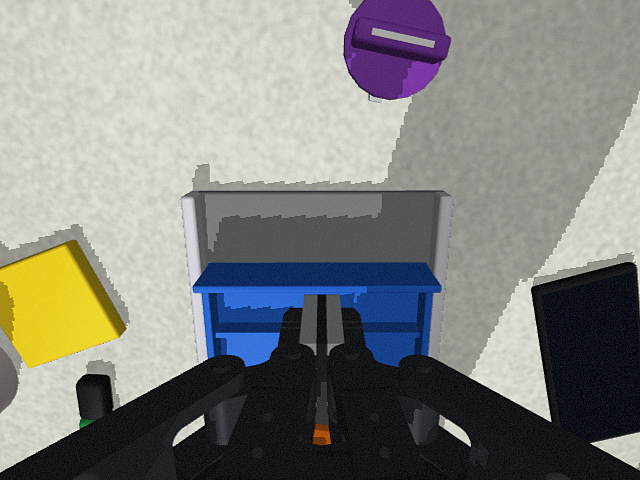

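The wrist view shows the lip as the blue bar at rows 265–290, with the fingers ready to go down behind it. Now I lower the hook.

Emit:
{"name": "servo_tool", "arguments": {
  "motion": [
    [0,0,0,0.04,0,0,0],
    [0,0,0,0.08,0,0,0],
    [0,0,0,0.1,0,0,0],
    [0,0,0,0.11,0,0,0],
    [0,0,0,0.11,0,0,0],
    [0,0,0.006,0.11,0,0,0],
    [0,0,0.012,0.11,0,0,0],
    [0,0,0.018,0.11,0,0,0],
    [0,0,0.024,0.11,0,0,0],
    [0,0,0.03,0.11,0,0,0],
    [0,0,0.036,0.11,0,0,0],
    [0,0,0.041,0.11,0,0,0],
    [0,0,0.046,0.11,0,0,0],
    [0,0,0.05,0.11,0,0,0],
    [0,0,0.05,0.11,0,0,0]
  ]
}}

```text
clock: 4.22
position: [0.5781, -0.1198, 0.0222]
ee_rot: [0.715, -0.699, 0.001, -0.001]
ft_force: [4.5, 0.6, 2.7]
grip_width: 0.001
```

Emit:
{"name": "servo_tool", "arguments": {
  "motion": [
    [0,0,0.002,0,0,0,0],
    [0,0,0.004,0,0,0,0],
    [0,0,0.006,0,0,0,0],
    [0,0,0.007,0,0,0,0],
    [0,0,0.008,0,0,0,0],
    [0,0,0.008,0,0,0,0]
  ]
}}

```text
clock: 4.97
position: [0.5708, -0.1199, 0.0221]
ee_rot: [0.715, -0.699, 0.001, -0.001]
ft_force: [6.0, 0.2, 1.8]
grip_width: 0.002
```

Emit:
{"name": "servo_tool", "arguments": {
  "motion": [
    [0,0,0.001,0,0,0,0],
    [0,0,0.002,0,0,0,0],
    [0,0,0.003,0,0,0,0],
    [0,0,0.003,0,0,0,0]
  ]
}}

```text
clock: 5.48
position: [0.5685, -0.1194, 0.0222]
ee_rot: [0.715, -0.699, 0.001, -0.002]
ft_force: [8.5, 1.6, -1.3]
grip_width: -0.002
```

Emit:
{"name": "servo_tool", "arguments": {
  "motion": [
    [0,0,0.001,0,0,0,0],
    [0,0,0.002,0,0,0,0],
    [0,0,0.002,0,0,0,0]
  ]
}}

```text
clock: 5.85
position: [0.5685, -0.1194, 0.0229]
ee_rot: [0.715, -0.699, 0.003, -0.003]
ft_force: [16.7, 1.9, -3.7]
grip_width: -0.003
```

Emit:
{"name": "servo_tool", "arguments": {
  "motion": [
    [0,0,0.001,0,0,0,0],
    [0,0,0.001,0,0,0,0],
    [0,0,-0.01,0,0,0,0],
    [0,0,-0.016,0,0,0,0],
    [0,0,-0.016,-0.04,0,0,0],
    [0,0,-0.016,-0.09,0,0,0],
    [0,0,-0.016,-0.14,0,0,0],
    [0.5,0,-0.016,-0.17,0,0,-10],
    [0.5,0,-0.01,-0.17,0,0,-20],
    [0.5,0,0,-0.17,0,0,-30],
    [0.5,0,0,-0.17,0,0,-40],
    [0.5,0,0,-0.17,0,0,-50],
    [0.5,0,0,-0.17,0,0,-60],
    [0.5,0,0,-0.17,0,0,-70],
    [0.5,0,0,-0.17,0,0,-80],
    [0.5,0,0,-0.17,0,0,-90],
    [0.5,0,0,-0.17,0,0,-90]
  ]
}}

```text
clock: 7.98
position: [0.564, -0.1202, 0.1908]
ee_rot: [1.0, 0.011, -0.001, -0.0]
ft_force: [-0.8, -0.4, 0.3]
grip_width: 0.502
```

Run:
```python
from h import *
o=monitor.get_obs();print(o["clock"],o["position"],o["ft_force"],R.from_quat(o["ee_rot"]).as_matrix().round(3),np.round(o["joint_pos"],3))
for n in("top","wrist"):
    p,d,K,W=cam(n);cv2.imwrite(f"pics/{n}2.png",p)
    P=cloud(d,K,W);h=cv2.cvtColor(p,cv2.COLOR_BGR2HSV)
    ok=(d>0)&(P[...,0]>.33)&(P[...,0]<.65)&(P[...,1]<-.04)&(P[...,1]>-.2)
    org=ok&(h[...,0]<18)&(h[...,1]>120)
    for t,m in(("lip",ok&(h[...,0]>100)&(h[...,0]<130)&(h[...,1]>120)&(P[...,2]>.043)&(P[...,2]<.055)&(P[...,0]>.5)),("flange",org&(P[...,2]>.066)&(P[...,2]<.08)),("wing",org&(P[...,2]>.088)),("block",ok&(P[...,2]>.048)&(P[...,2]<.062)&(P[...,0]<.44)&(h[...,2]<90))):
        q=P[m]
        if len(q)>5: print(n,t,len(q),np.percentile(q,[2,50,98],axis=0).round(4).tolist(),cv2.minAreaRect((q[:,:2]*1000).astype(np.float32)))
```

```text
7.975 [ 0.56396141 -0.12019755  0.19080105] [-0.76254195 -0.41927263  0.30167242] [[ 1.     0.022 -0.002]
 [ 0.022 -1.     0.   ]
 [-0.002 -0.    -1.   ]] [ 0.591  0.303 -0.553  1.623  0.165  1.264  0.03 ]
top lip 124 [[0.551, -0.1268, 0.0433], [0.5534, -0.0856, 0.0483], [0.5561, -0.0456, 0.0537]] ((553.4615478515625, -86.64468383789062), (5.3232269287109375, 85.70943450927734), 0.10094089806079865)
top flange 356 [[0.4235, -0.1368, 0.0692], [0.4468, -0.1127, 0.0737], [0.4719, -0.0963, 0.0781]] ((447.4797058105469, -116.71376037597656), (52.4130859375, 42.441097259521484), 2.2408905029296875)
top wing 125 [[0.4153, -0.1266, 0.0892], [0.4436, -0.1187, 0.0955], [0.4687, -0.0721, 0.5793]] ((485.72906494140625, -98.85032653808594), (146.12664794921875, 55.2669563293457), 0.4570785462856293)
top block 1180 [[0.3329, -0.1414, 0.0501], [0.3542, -0.0909, 0.0557], [0.3754, -0.0424, 0.061]] ((382.46234130859375, -91.90708923339844), (99.5730209350586, 103.76799011230469), 0.1436946839094162)
wrist lip 1438 [[0.5519, -0.1875, 0.047], [0.5552, -0.1091, 0.0494], [0.5586, -0.045, 0.0509]] ((555.25732421875, -117.27086639404297), (5.072812557220459, 149.26991271972656), 1.2644070386886597)
wrist flange 3487 [[0.4262, -0.1435, 0.0713], [0.4504, -0.1115, 0.0746], [0.4734, -0.0942, 0.078]] ((449.1800842285156, -119.0845718383789), (51.53010559082031, 53.12900924682617), 10.281408309936523)
wrist wing 1350 [[0.4267, -0.1247, 0.0888], [0.4512, -0.1172, 0.0962], [0.5432, -0.1103, 0.2235]] ((519.6820068359375, -117.1301040649414), (190.41017150878906, 26.324684143066406), 1.0199772119522095)
wrist block 6482 [[0.3377, -0.1982, 0.0487], [0.3727, -0.1177, 0.056], [0.379, -0.0419, 0.0583]] ((356.8089904785156, -120.23341369628906), (44.327903747558594, 160.36790466308594), 1.1902016401290894)
```

Emit:
{"name": "servo_tool", "arguments": {
  "motion": [
    [0.5,-0.02,0,0,0,0,-10],
    [0.5,-0.04,0,0,0,0,-20],
    [0.5,-0.06,0,0,0,0,-30],
    [0.5,-0.08,0,0,0,0,-40],
    [0.5,-0.1,-0.002,0,0,0,-50],
    [0.5,-0.116,-0.0035,0,0,0,-60],
    [0.5,-0.116,-0.0035,0.01,0,0,-70],
    [0.5,-0.116,-0.0035,0.03,0,0,-80],
    [0.5,-0.116,-0.0035,0.04,0,0,-90],
    [0.5,-0.116,-0.0035,0.04,0,0,-90],
    [0.5,-0.116,-0.0035,0.04,0,0,-90]
  ]
}}

```text
clock: 9.45
position: [0.4487, -0.1193, 0.1518]
ee_rot: [0.701, 0.713, 0.0, 0.0]
ft_force: [0.2, 0.4, -0.1]
grip_width: 0.499
```

Run:
```python
from h import *
p,d,K,W=cam("wrist");cv2.imwrite("pics/w3.png",p)
o=monitor.get_obs();print(o["clock"],o["position"],o["ft_force"],R.from_quat(o["ee_rot"]).as_matrix().round(3),np.round(o["joint_pos"],3))
P=cloud(d,K,W);h=cv2.cvtColor(p,cv2.COLOR_BGR2HSV)
ok=(d>0)&(P[...,0]>.38)&(P[...,0]<.52)&(P[...,1]<-.07)&(P[...,1]>-.17)
org=ok&(h[...,0]<18)&(h[...,1]>120)
for t,m in(("flange",org&(P[...,2]>.066)&(P[...,2]<.08)),("wing",ok&(P[...,2]>.088)&(P[...,2]<.1))):
    q=P[m]
    if len(q)>5: print(t,len(q),np.percentile(q,[2,50,98],axis=0).round(4).tolist(),cv2.minAreaRect((q[:,:2]*1000).astype(np.float32)))
```

```text
9.5 [ 0.44873176 -0.11928995  0.15186209] [-0.87002944 -0.40829252  0.0046136 ] [[-0.019  1.     0.001]
 [ 1.     0.019 -0.   ]
 [-0.     0.001 -1.   ]] [ 0.82   0.09  -0.68   1.942  0.063  1.13   1.705]
flange 4886 [[0.4224, -0.1439, 0.0726], [0.4453, -0.1205, 0.0744], [0.4698, -0.0956, 0.0758]] ((446.8544921875, -119.669677734375), (52.153770446777344, 52.73594665527344), 2.96183705329895)
wing 1815 [[0.4249, -0.1249, 0.0916], [0.4452, -0.1197, 0.0962], [0.4689, -0.1142, 0.0979]] ((447.49554443359375, -119.70265197753906), (45.958744049072266, 10.986956596374512), 1.2191922664642334)
```

View pics/w3.png

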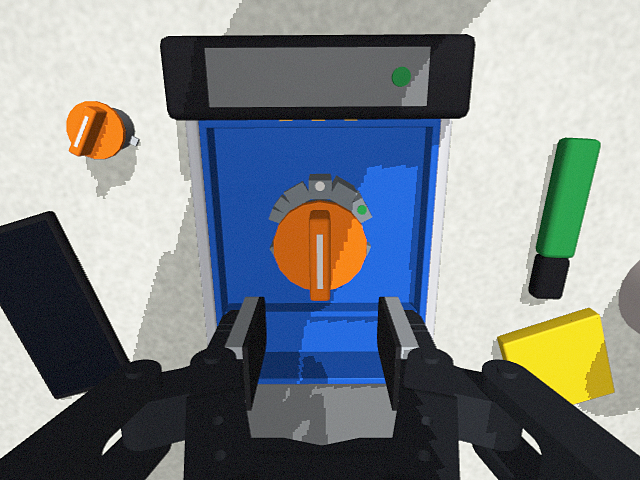

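The view shows the tray against the power block. The wing is at pixel (320,255), in line with the white dot, and a green dot shows at (361,210). The wing centre comes out at (0.4473, -0.1197), so I can descend and grip.

Emit:
{"name": "servo_tool", "arguments": {
  "motion": [
    [0.5,-0.0004,-0.0014,0.02,0,0,0],
    [0.5,-0.0004,-0.0014,0.05,0,0,0],
    [0.5,-0.0004,-0.0014,0.068,0,0,0],
    [0.5,-0.0004,-0.0014,0.0745,0,0,0],
    [0.5,-0.0004,-0.0014,0.0745,0,0,0],
    [0,-0.0004,-0.0014,0.0745,0,0,0],
    [0,-0.0004,-0.0014,0.0745,0,0,0],
    [0,-0.0004,-0.0014,0.0745,0,0,0],
    [0,-0.0004,-0.0014,0.0745,0,0,0],
    [0,-0.0004,-0.0014,0.0745,0,0,0],
    [0,-0.0004,-0.0014,0.0745,0,0,0]
  ],
  "grip_force": 60
}}

```text
clock: 10.88
position: [0.4474, -0.1198, 0.077]
ee_rot: [0.699, 0.715, 0.0, 0.0]
ft_force: [1.9, -1.5, 2.2]
grip_width: 0.108
```

Emit:
{"name": "servo_tool", "arguments": {
  "motion": [
    [0,0,0,0.002,0,0,0],
    [0,0,0,0.004,0,0,0],
    [0,0,0,0.006,0,0,0],
    [0,0,0,0.008,0,0,0],
    [0,0,0,0.009,0,0,0],
    [0,0,0,0.009,0,0,0],
    [0,0,0,0.009,0,0,0]
  ]
}}

```text
clock: 11.75
position: [0.4472, -0.1195, 0.0681]
ee_rot: [0.699, 0.715, 0.0, 0.0]
ft_force: [-0.1, 0.2, 9.4]
grip_width: 0.112
```

Emit:
{"name": "servo_tool", "arguments": {
  "motion": [
    [0,0,0,0.0007,0,0,0],
    [0,0,0,0.0007,0,0,5],
    [0,0,0,0.0007,0,0,10],
    [0,0,0,0.0007,0,0,16],
    [0,0,0,0.0007,0,0,22],
    [0,0,0,0.0007,0,0,28],
    [0,0,0,0.0007,0,0,34],
    [0,0,0,0.0007,0,0,40],
    [0,0,0,0.0007,0,0,45],
    [0,0,0,0.0007,0,0,50],
    [0,0,0,0.0007,0,0,54],
    [0,0,0,0.0007,0,0,56],
    [0,0,0,0.0007,0,0,56]
  ]
}}

```text
clock: 13.38
position: [0.4479, -0.1196, 0.0678]
ee_rot: [0.953, 0.303, 0.001, 0.0]
ft_force: [0.8, 0.1, 9.4]
grip_width: 0.109
```

Run:
```python
from h import *
o=monitor.get_obs();print(o["clock"],o["position"],o["ft_force"],o["torque"],R.from_quat(o["ee_rot"]).as_matrix().round(3)[:2,:2],np.round(o["joint_pos"],3),o["grip_width"])
```

```text
13.375 [ 0.44789218 -0.11962969  0.06777984] [0.76709084 0.08857474 9.36332033] [-0.02553822 -0.07456712 -0.02247454] [[ 0.816  0.578]
 [ 0.578 -0.816]] [ 0.682  0.193 -0.556  2.032  0.125  0.948  0.678] 0.10938144593611947
```

Emit:
{"name": "servo_tool", "arguments": {
  "motion": [
    [0,0,0,0,0,0,2],
    [0,0,0,0,0,0,4],
    [0,0,0,0,0,0,5],
    [0,0,0,0,0,0,6],
    [0,0,0,0,0,0,6]
  ]
}}

```text
clock: 14.0
position: [0.4479, -0.1197, 0.0678]
ee_rot: [0.967, 0.253, 0.001, 0.0]
ft_force: [-0.0, -0.4, 10.7]
grip_width: 0.111
```

Run:
```python
from h import *
o=monitor.get_obs();print(o["clock"],o["position"],o["ft_force"],o["torque"],R.from_quat(o["ee_rot"]).as_matrix().round(3)[:2,:2],o["grip_width"])
```

```text
14.0 [ 0.44788159 -0.11965051  0.06779261] [-0.02235589 -0.44249002 10.72132962] [-0.06065536 -0.08055761  0.0013143 ] [[ 0.872  0.49 ]
 [ 0.49  -0.872]] 0.110702156513524
```

Emit:
{"name": "servo_tool", "arguments": {
  "motion": [
    [0,0,0,0,0,0,1],
    [0,0,0,0,0,0,2],
    [0,0,0,0,0,0,3],
    [0,0,0,0,0,0,3]
  ]
}}

```text
clock: 14.5
position: [0.448, -0.1198, 0.0678]
ee_rot: [0.974, 0.228, 0.001, 0.001]
ft_force: [0.4, -1.6, 10.4]
grip_width: 0.107
```

Run:
```python
from h import *
o=monitor.get_obs();print(o["clock"],o["position"],o["ft_force"],o["torque"],R.from_quat(o["ee_rot"]).as_matrix().round(3)[:2,:2],o["grip_width"])
```

```text
14.5 [ 0.44795716 -0.11980808  0.06783025] [ 0.417575   -1.57491325 10.39057042] [-0.26719928 -0.14567191  0.35023767] [[ 0.896  0.444]
 [ 0.444 -0.896]] 0.10653621994726302
```

The wrist torque has risen to 0.35 N m, so the stop is reached. I ease off slightly, let it spring up and then release.

Emit:
{"name": "servo_tool", "arguments": {
  "motion": [
    [0,0,0,0,0,0,-2],
    [0,0,0,-0.001,0,0,-2],
    [0,0,0,-0.002,0,0,-2],
    [0,0,0,-0.003,0,0,-2],
    [0,0,0,-0.004,0,0,-2],
    [0,0,0,-0.005,0,0,-2],
    [0,0,0,-0.006,0,0,-2],
    [0,0,0,-0.006,0,0,-2]
  ]
}}

```text
clock: 15.5
position: [0.4477, -0.1198, 0.0734]
ee_rot: [0.97, 0.245, 0.001, 0.0]
ft_force: [3.9, -2.3, 5.4]
grip_width: 0.11
```

Emit:
{"name": "servo_tool", "arguments": {
  "motion": [
    [0.15,0,0,0,0,0,0],
    [0.3,0,0,0,0,0,0],
    [0.5,0,0,0,0,0,0],
    [0.5,0,0,0,0,0,0],
    [0.5,0,0,-0.02,0,0,0],
    [0.5,0,0,-0.05,0,0,0],
    [0.5,0,0,-0.08,0,0,0],
    [0.5,0,0,-0.08,0,0,0]
  ]
}}

```text
clock: 16.5
position: [0.4483, -0.1199, 0.1551]
ee_rot: [0.97, 0.245, 0.002, 0.001]
ft_force: [-0.2, -0.6, -0.3]
grip_width: 0.498
```

Run:
```python
from h import *
p,d,K,W=cam("wrist");cv2.imwrite("pics/w4.png",p)
o=monitor.get_obs();print(o["clock"],o["position"],o["ft_force"])
P=cloud(d,K,W);h=cv2.cvtColor(p,cv2.COLOR_BGR2HSV)
ok=(d>0)&(P[...,0]>.38)&(P[...,0]<.52)&(P[...,1]<-.07)&(P[...,1]>-.17)
org=ok&(h[...,0]<18)&(h[...,1]>120)
for t,m in(("flange",org&(P[...,2]>.06)&(P[...,2]<.08)),("wing",ok&(P[...,2]>.085)&(P[...,2]<.1))):
    q=P[m]
    if len(q)>5: print(t,len(q),np.percentile(q,[2,50,98],axis=0).round(4).tolist(),cv2.minAreaRect((q[:,:2]*1000).astype(np.float32)))
g=(d>0)&(P[...,2]>.03)&(P[...,2]<.055)&(h[...,0]>40)&(h[...,0]<90)&(h[...,1]>100)&(abs(P[...,0]-.447)<.05)&(abs(P[...,1]+.12)<.05);print(P[g].mean(0) if g.any() else None)
b=(d>0)&(h[...,0]>100)&(h[...,0]<130)&(h[...,1]>120)&(P[...,0]<.43)&(abs(P[...,1]+.12)<.06);print("tray near edge",np.percentile(P[b][:,0],[.2,1,3]))
k=(d>0)&(abs(P[...,1]+.12)<.06)&(P[...,2]>.05)&(P[...,2]<.06)&(P[...,0]<.4);print("block far",np.percentile(P[k][:,0],[97,99,99.8]))
```

```text
16.55 [ 0.44742679 -0.11981433  0.1536566 ] [-0.84410054 -0.60844333 -0.0361346 ]
flange 4707 [[0.4234, -0.143, 0.0698], [0.4458, -0.1171, 0.0715], [0.4721, -0.0942, 0.073]] ((447.64544677734375, -118.730712890625), (52.57698059082031, 52.50422668457031), 30.679075241088867)
wing 1670 [[0.4347, -0.1383, 0.0887], [0.447, -0.1171, 0.0934], [0.4604, -0.0984, 0.0949]] ((447.7961730957031, -118.994140625), (10.735740661621094, 45.7587776184082), 28.440162658691406)
[ 0.43184975 -0.09369134  0.04439584]
tray near edge [0.33502155 0.37675201 0.37833291]
block far [0.3767674  0.37777409 0.37861534]
```

View pics/w4.png

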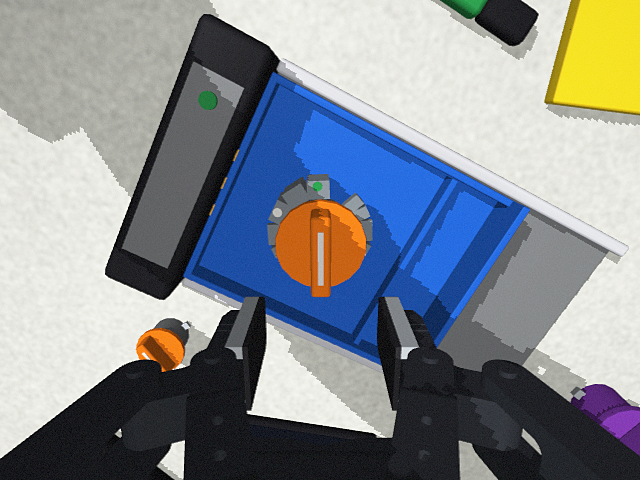

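The wing now points at the green dot at (317,186), its height is 2.8 mm lower, and the tray is still flush. I retreat and check the lip position and the bystanders.

Emit:
{"name": "servo_tool", "arguments": {
  "motion": [
    [0.5,0,0,-0.04,0,0,0],
    [0.5,0,0.03,-0.08,0,0,0],
    [0.5,0,0.07,-0.1,0,0,0],
    [0.5,0,0.1,-0.1,0,0,0],
    [0.5,0,0.1,-0.1,0,0,0]
  ]
}}

```text
clock: 17.18
position: [0.4942, -0.2095, 0.2513]
ee_rot: [0.97, 0.243, -0.001, -0.001]
ft_force: [-0.3, 2.0, -0.3]
grip_width: 0.501
```

Run:
```python
from h import *
p,d,K,W=cam("wrist");P=cloud(d,K,W);h=cv2.cvtColor(p,cv2.COLOR_BGR2HSV)
o=monitor.get_obs();print(o["clock"],o["position"],o["ft_force"])
ok=(d>0)&(abs(P[...,1]+.12)<.09)&(P[...,0]>.3)&(P[...,0]<.7);bl=ok&(h[...,0]>100)&(h[...,0]<130)&(h[...,1]>120)
for t,m in(("lip",bl&(P[...,2]>.046)&(P[...,2]<.054)&(P[...,0]>.5)),("block",ok&(P[...,2]>.052)&(P[...,2]<.06)&(P[...,0]<.385)),("wing",ok&(P[...,2]>.085)&(P[...,2]<.098)&(P[...,0]<.5))):
    q=P[m]
    if len(q)>5:print(t,len(q),cv2.minAreaRect((q[:,:2]*1000).astype(np.float32)),np.median(q[:,2]))
a=np.load("top1.npz");p2=cam("top")[0];cv2.imwrite("pics/t3.png",p2);
df=cv2.absdiff(a["p"],p2).max(2);_,_,s,c=cv2.connectedComponentsWithStats((cv2.medianBlur(df,5)>45).astype(np.uint8))
print([(x.tolist()) for x in s[1:] if x[4]>40])
```

```text
17.225 [ 0.49403089 -0.20783166  0.25149335] [-0.31309912  0.7899141  -0.94190406]
lip 1225 ((555.1414794921875, -117.35668182373047), (5.596619129180908, 149.20167541503906), 1.2551348209381104) 0.04914271769169504
block 7853 ((356.748046875, -152.32566833496094), (44.28660583496094, 111.77595520019531), 1.4168254137039185) 0.05729089910915586
wing 1114 ((447.9649658203125, -119.48462677001953), (10.533014297485352, 45.12739181518555), 28.474172592163086) 0.09334981131831285
[[419, 140, 88, 340, 11360], [514, 156, 48, 67, 1655], [555, 158, 7, 11, 42], [566, 183, 6, 23, 62], [343, 184, 71, 19, 1130], [561, 209, 7, 26, 70], [367, 222, 30, 53, 1284], [547, 224, 8, 25, 79], [440, 253, 12, 6, 44], [507, 253, 47, 58, 1680], [344, 275, 28, 10, 175], [541, 298, 6, 15, 51], [533, 316, 11, 46, 201], [525, 421, 5, 16, 56], [517, 440, 10, 40, 155]]
```

View pics/t3.png

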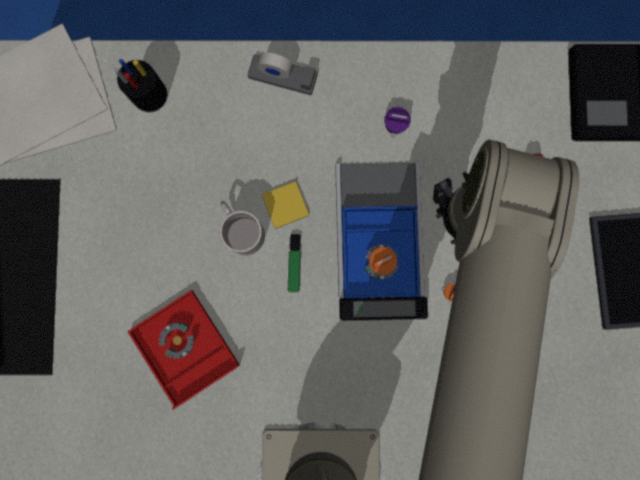

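```bash
python3 -c "
from workcell import ticket;print(ticket.hand_in())"
```

```text
the job is handed in; nothing more can be done
None
```

The blue tray is home against the power block and the orange-topped battery is locked in its notch. I handed the job in at about 17 s, and the interface gives no verdict.

**Tray:** I hooked it behind the far lip with the shut fingers and dragged it until it stopped. The pulling force rose from about 5 N to 17 N with no further movement. After the twist the lip was still at x = 0.555 m, and the tray's near edge met the block's far face (both about 0.377 m).

**Battery:** I gripped the wing, pressed the battery down about 9.5 mm and turned it clockwise until the stop pushed back with about 0.35 N m. I then eased off, let it spring up and released it. Afterwards:
- The wing sat 62.8° clockwise of where it started, within the 60° ± 5° lock range.
- It pointed at the green dot.
- It rested 2.8 mm lower than at the start. The stated rest is 3 to 3.5 mm, so this is slightly short but within measuring error.

**Rest of the desk:** In the last overhead picture, the mug, note pad, highlighter, red tray and purple battery look unmoved. The arm covered the phone, mouse, most of the stapler and part of the small orange battery, so I could not check those. I planned no contact with them, and the last force reading (about 1 N) shows the robot touching nothing.

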